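# Spin the drainer basket steadily and stop it at the spout

### The arm

A 6-joint arm with a two-finger parallel gripper is mounted at the origin on the work surface. World frame = base frame: x ahead of the robot, y to its left, z up, the work surface at z = 0. Lengths are in mm, angles in rad, forces in N, time in s.
With the tool pointing down it reaches from about 350 to 775 mm from the base axis. Payload 5.5 kg.
Tool frame: the origin (TCP) lies on the front face of the gripper's body, between the roots of the fingers; the fingertips stand 73 mm ahead of it and the grasp point (between the pads) lies 54 mm ahead of it; z points along the fingers, y is the direction in which the jaws open and shut (so a half turn about z gives the same grasp; the last joint's range is limited). The gripper opens to 85 mm and grips with 20 to 120 N. Pads are 22 mm wide; open, the fingers measure 114 mm over their backs; the gripper's body (76 mm by 85 mm) begins 54 mm behind the grasp point. The pads swing forward as they close: fully open they stand 13 mm farther back than shut.
Start: joints at [1.146, 0.313, 0.046, 1.304, 0, 1.431], TCP at [161.576, 551.867, 303.923] pointing down, gripper open.
Joint ranges: [-2.76, 2.76], [-0.86, 1.69], [-1.03, 1.26], [-2.2, 2.34], [-1.47, 1.5], [-3.14, 3.14]. Speed limits (rad/s): [2.57, 2.57, 3.14, 3.14, 3.14, 3.14].

### API

Orientations are given as a rotation vector (axis times angle).
In Python, from rig import r gives the robot as it stands. The module is installed in compiled form; this text tells all that it offers.
- The arm moves only by the tool carry_out, never from a script. Its argument "steps" is text: rows parted by semicolons, each of 4 numbers parted by spaces: the shift along the tool's x, y, z in m, then the turn about the tool's z in rad. A call has 1 to 20 rows; each row is the pose to reach, as a shift and turn from the pose measured when the call began, along the tool's axes at that moment; what a row does not reach only later rows make up. A row lasts 1/8 s, in which the tool goes at most 62.5 mm and 10.7 degrees, less where a joint would pass 70% of its speed; a pose out of reach is approached as far as the arm can. A call with a gripper value outside its range is refused whole. "jaw" is the opening, from 0 (shut) to 1 (fully open), set as the call begins (left out, the last holds). The fingers move at their own pace and stop on an object; "squeeze" is the grip in N (left out, the last holds). Time passes only in rows, so rows that repeat a pose let the fingers close. It gives the time, the measured TCP pose, the force and the opening at its end, in the units of the state.
- r.observe(): the state, without advancing time (a new reading comes with each control period).
- r.get_image(name): name is "scene" or "top"; returns a dict with "img" (420x560x3 uint8, red, green, blue), "camera_matrix" (3x3 intrinsics, pixels), "R" (3x3) and "t" (3): a world point X has camera coordinates R X + t. Camera axes: x right, y down, z forward; pixel columns grow to the right and rows downward; lengths in mm; the calibration is good to about 2 mm. A picture is of the moment at which its call begins. There is no depth.
- r.hand_in(): hands the job in, once; it reports no verdict.
The state is a dict: "t": time; "qpos": joint angles; "qd": joint speeds; "joint_efforts": joint torques, N m; "ee_pos": TCP position; "eef_rot": TCP orientation; "ft_force": force on the tool from outside, world axes, zero at the start; "wrist_torque": the same for the moment, N m; "width": finger opening in mm.
Only numpy, scipy, OpenCV 4.12 (cv2) and the standard library are available. Lean on these libraries where they do the work, as an engineer would, in place of code of your own. Each camera call takes 0.05 s, during which the arm holds its last target. There are 200 camera calls.

### The job

Drain the rinsed potatoes: take the spinner's crank by its knob and bring the basket up to 24 turns a minute anticlockwise (seen from above), keep it there, between 21 and 26.5, for five seconds without a break, then bring it to rest with the basket's lip right over the bowl's spout and let go. Work it by the crank only: never race the basket above 31 turns a minute or swing it backwards, do not touch the basket itself, and leave the drag block in its pocket and the other kitchen things where they stand. The drive slips and the drag is never the same twice, so go by the basket's own speed, not the crank's.

Things in the scene. Friction and masses are not known exactly. Their poses are not given: they have to be found in the camera images.
- spinner: Steel bowl of the spinner, fixed to the worktop: 252 mm across, 116 mm high, with a steel spout 52 mm wide at its rim that reaches 180 mm from the axis. Origin on the upright turning axis at worktop height, x axis towards the spout. Inside it turns the basket, above that the crank, both about this axis.
- axis (a point): Point on the spinner's upright turning axis, 195 mm above the worktop, at the level where the knob is gripped. Fixed.
- grip (a point): Middle of the crank's black knob, an upright cylinder 30 mm in diameter from 172 to 216 mm above the worktop; this point is 195 mm up and 55 mm from the axis. The knob turns freely on its pin: hold it fast from above, without turning the hand, and move the hand round the axis in a level circle, without end. The grey arm below it tops out at 169 mm, the basket at 128 mm.
- basket (a joint): Angle of the basket, rad, positive anticlockwise from above, counting on over full turns; 0 or any multiple of 2 pi: lip over spout. Moment of inertia nominally 0.018 kg m2 (the load varies). Drag nominally 0.017 N m of dry friction, mostly from the drag block, hidden: from a third to twice as much, plus 0.002 N m per rad/s. With the crank let go it coasts to a stop and stays there.
- crank (a joint): Angle of the crank relative to the basket, rad, positive anticlockwise; at 0 the arm points to the lip. The crank drives the basket only through a slipping drive: torque on the basket = 0.018 N m per rad/s by which the crank is faster (it brakes when slower); time constant about 0.9 s. At a steady 24 turns a minute (2.5 rad/s) the crank runs nominally 1.2 rad/s faster than the basket.
- lip (a point): Point on the middle of the basket's lip, a flat white tab 36 mm wide that sticks out from the rim over the bowl's edge to 148 mm from the axis; 135 mm from the axis, 125 mm above the worktop, turning with the basket. The basket is white plastic, loaded with potatoes, together nominally 3 kg; rim 220 mm across, 128 mm above the worktop. Not to be touched.
- drag_block: Black rubber block, 34 x 34 x 30 mm, lying loose on the basket's rim in an open steel pocket on the bowl's bracket, opposite the spout, 100 mm from the axis; its top 158 mm above the worktop. Its weight rubs on the rim as the basket turns. Origin at the centre of its underside. Leave it in its pocket.
- spout (a point): Point over the middle of the bowl's spout, 135 mm from the axis and 125 mm above the worktop: where the lip's point must come to rest. Fixed to the bowl.
- pepper_mill: Bystander: dark wooden mill, 54 mm across, 163 mm high, standing beside the spinner; origin at the centre of its underside.
- salt_mill: Bystander: aluminium mill of the same shape and size as the pepper mill; origin at the centre of its underside.
- mug: Bystander: white mug, 80 mm across, 90 mm high; origin at the centre of its underside.
- oil_bottle: Bystander: green glass bottle, 66 mm across, 200 mm high; origin at the centre of its underside.
- jar: Bystander: clear jar with a steel cap, 90 mm across, 130 mm high; origin at the centre of its underside.
- bowl: Bystander: white bowl, 140 mm across, 60 mm high; origin at the centre of its underside.
- spoon: Bystander: wooden spoon lying flat, 240 mm long.

How it is judged (in metres and radians):
On the way, in this order (a step that is already met when the one before it is completed fails the run):
1. the basket turns anticlockwise at 2.19 to 2.8 rad/s (21 to 26.7 turns a minute) for 5 s on end (velocity of joint basket between 2.19 and 2.8 rad/s), for 5 s.
2. the basket is at rest with its lip over the spout (within 16 mm) (horizontal distance between lip and spout below 0.016 m and velocity of joint basket between -0.08 and 0.08 rad/s), for 0.3 s.
At the end, for the whole second after the job is handed in: The basket's lip is over the spout (the two points within 16 mm of each other seen from above, about 0.12 rad), basket and crank at rest (under 0.08 and 0.15 rad/s), the knob let go (all of step 2 and velocity of joint crank between -0.15 and 0.15 rad/s); the robot touches nothing.
It fails at once if the basket races above 3.25 rad/s (31 turns a minute) (velocity of joint basket above 3.25 rad/s).
It fails at once if the basket is swung backwards (clockwise, faster than 0.5 rad/s) (velocity of joint basket below -0.5 rad/s).
It fails at once if the robot touches the basket itself (contact force between any of the fingers, the arm and basket_c0 above 1 N or contact force between any of the fingers, the arm and basket_c1 above 1 N or contact force between any of the fingers, the arm and basket_c2 above 1 N or contact force between any of the fingers, the arm and basket_c3 above 1 N).
It fails at once if one of the other kitchen things is shoved or tipped over (distance of any of pepper_mill, salt_mill, mug, oil_bottle, jar, bowl, spoon from where it was at the start of the episode above 0.03 m or angle between any of pepper_mill, salt_mill, mug, oil_bottle, jar, bowl's own z axis and vertical above 0.5 rad).
It fails at once if the drag block leaves its pocket (z of drag_block in the frame of spinner above 0.14 m or z of drag_block in the frame of spinner below 0.115 m).
It also fails if it takes over 61 s, if anything falls off the work surface, if the arm or the gripper's body presses on something with over 40 N, if the wrist force passes 120 N, or if a joint passes its speed limit or range.

## Working session

There is one attempt and no reset: what is moved stays moved. The work goes in short steps, Python scripts to look and compute and a tool call to move; the robot and the scene stay as the last step left them, time stands still between calls to the robot, and variables do not carry over. Pictures are saved under pics/ and viewed, about 8 in all and at most 12, crops included, and the job is handed in when it is done.

Besides the shell and the picture viewer there is one more tool, called after ">>>" as name(argument=value, ...), one argument or row to a line, values as JSON. carry_out: Moves the arm, as the interface text tells. Its arguments: {"type":"object","properties":{"steps":{"type":"string"},"jaw":{"type":"number"},"squeeze":{"type":"number"}},"required":["steps"]}

```bash
mkdir -p pics; python3 - <<'E'
from rig import r
import cv2,numpy as np,json
for n in("scene","top"):
    d=r.get_image(n); cv2.imwrite(f"pics/{n}0.png",d["img"][:,:,::-1])
    print(n,np.round(d["camera_matrix"],1).tolist(),np.round(d["R"],4).tolist(),np.round(d["t"],1).tolist())
print(r.observe())
E
```

```text
scene [[500.4, 0.0, 276.7], [0.0, 500.4, 197.2], [0.0, 0.0, 1.0]] [[0.562, 0.827, 0.0132], [0.7131, -0.4764, -0.5144], [-0.4191, 0.2985, -0.8575]] [-351.1, -330.4, 2307.0]
top [[481.9, 0.0, 282.7], [0.0, 481.9, 211.3], [0.0, 0.0, 1.0]] [[0.0005, -0.9998, 0.0175], [-0.9931, -0.0026, -0.1174], [0.1175, -0.0173, -0.9929]] [1.1, 594.2, 1488.6]
{'t': 0.1, 'qpos': array([1.14640915e+00, 3.13930630e-01, 4.50989305e-02, 1.30355754e+00,
       1.03178185e-05, 1.43120339e+00]), 'qd': array([ 1.18635320e-03, -1.06989859e-03,  4.73879630e-03,  1.14468019e-03,
       -8.70217158e-05,  1.79400460e-03]), 'joint_efforts': array([ 3.23704669e-03, -4.81725955e+01,  2.99243796e+01,  1.27347931e-02,
       -6.69764131e-05, -3.48278590e-06]), 'ee_pos': array([161.42258933, 551.54463373, 303.09747998]), 'eef_rot': array([-4.45779013e-01, -3.10934601e+00,  2.39845641e-03]), 'ft_force': array([ 0.16391852, -0.45438305,  0.42128374]), 'wrist_torque': array([ 0.02898151, -0.02165605,  0.02726917]), 'width': 85.20018502785904}
```

View pics/top0.png

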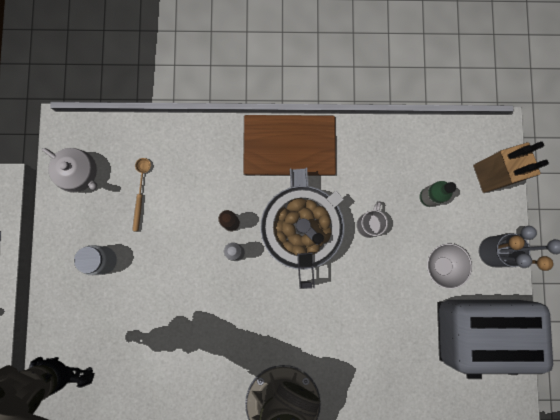

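View pics/scene0.png

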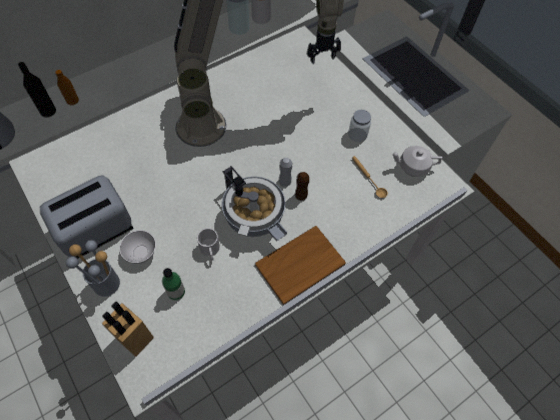

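```bash
python3 - <<'E'
import cv2
a=cv2.imread("pics/top0.png")[160:295,215:395]
cv2.imwrite("pics/c0.png",cv2.resize(a,None,fx=4.4,fy=4.4,interpolation=cv2.INTER_CUBIC))
E
```

```text
(no output)
```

View pics/c0.png

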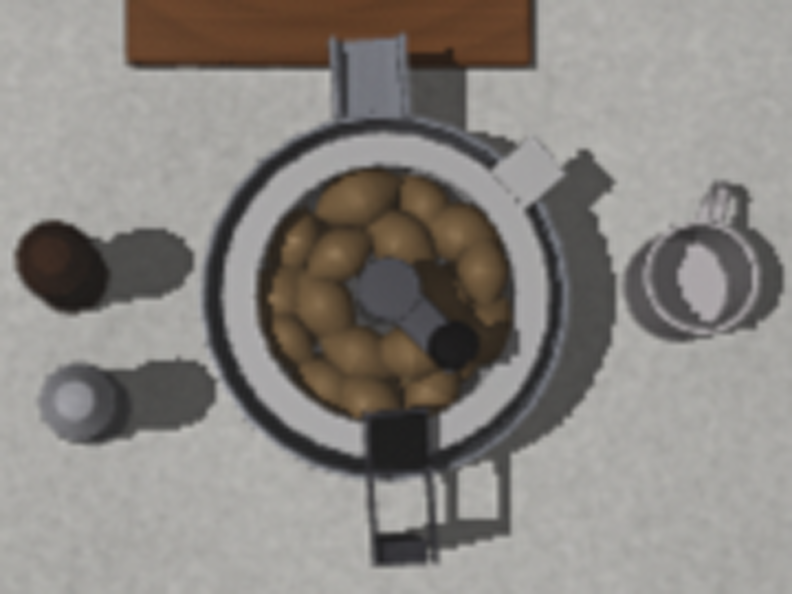

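```bash
cat > h.py <<'E'
import numpy as np,cv2
CAM={"top":([[481.9,0,282.7],[0,481.9,211.3],[0,0,1]],[[0.0005,-0.9998,0.0175],[-0.9931,-0.0026,-0.1174],[0.1175,-0.0173,-0.9929]],[1.1,594.2,1488.6]),
"scene":([[500.4,0,276.7],[0,500.4,197.2],[0,0,1]],[[0.562,0.827,0.0132],[0.7131,-0.4764,-0.5144],[-0.4191,0.2985,-0.8575]],[-351.1,-330.4,2307.0])}
CAM={k:[np.array(a,float) for a in v] for k,v in CAM.items()}
def back(n,uv,z):
    K,R,t=CAM[n]; c=-R.T@t; d=R.T@np.linalg.solve(K,[*uv,1]); return c+d*(z-c[2])/d[2]
def proj(n,X):
    K,R,t=CAM[n]; p=K@(R@np.asarray(X,float)+t); return p[:2]/p[2]
E
python3 - <<'E'
from h import *
c=lambda u,v:(u/4.4+215-.4,v/4.4+160-.4)
for n,u,v,z in [("hub",389,288,169),("rim",385,297,128),("bowl",386,295,116),("knob",453,345,216),("lip",530,172,128),("spout",370,78,116),("spoutEnd",369,38,116),("block",400,440,158),("bar0",400,548,0),("bar150",400,548,150),("pep",60,262,150),("salt",80,395,150)]:
    print(n,np.round(back("top",c(u,v),z),1))
for k in CAM: print(-CAM[k][1].T@CAM[k][2])
a=cv2.imread("pics/scene0.png")[150:260,180:330]
cv2.imwrite("pics/c1.png",cv2.resize(a,None,fx=5,fy=5,interpolation=cv2.INTER_CUBIC))
E
```

```text
hub [538.7 -54.  169. ]
rim [536.3 -53.8 128. ]
bowl [538.7 -55.1 116. ]
knob [498.6 -91.4 216. ]
lip [ 621.5 -152.5  128. ]
spout [688.  -44.8 116. ]
spoutEnd [716.  -44.2 116. ]
block [440.1 -61.4 158. ]
bar0 [365.2 -71.3   0. ]
bar150 [370.1 -61.6 150. ]
pep [557.2 162.5 150. ]
salt [469.5 148.2 150. ]
[ 415.18897   28.39748 1547.77077]
[1399.79014 -555.68236 1812.92926]
```

View pics/c1.png

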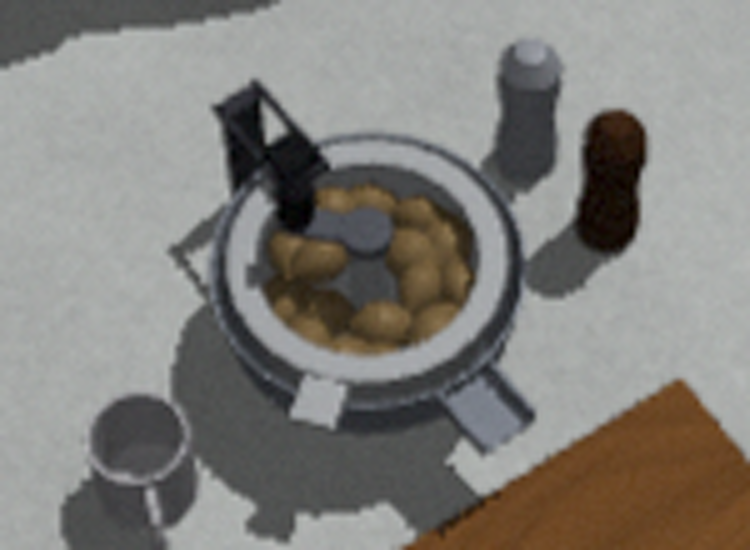

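```bash
cat >> h.py <<'E'
from scipy.spatial.transform import Rotation as Ro
AX=np.array([538.,-54.3]); RAD=55.; YAW=0.065
def rows(P,s):
    R=Ro.from_rotvec(s["eef_rot"]).as_matrix()
    return ";".join("%.4f %.4f %.4f 0"%tuple(R.T@(np.asarray(p)-s["ee_pos"])/1000) for p in P)
E
python3 - <<'E'
from h import *; from rig import r
s=r.observe(); p0=s["ee_pos"]; g=np.array([498,-92,304.])
print(rows([p0+(g-p0)*f for f in np.linspace(0,1,16)[1:]],s))
# triangulate bracket end: top & scene
from scipy.optimize import least_squares
ut=np.array([400/4.4+214.6,548/4.4+159.6]);us=np.array([238/5+179.6,100/5+149.6])
print(least_squares(lambda X:np.r_[proj("top",X)-ut,proj("scene",X)-us],[370,-60,100]).x)
E
```

```text
-0.0336 -0.0349 -0.0000 0;-0.0672 -0.0697 -0.0000 0;-0.1008 -0.1046 -0.0000 0;-0.1344 -0.1395 -0.0001 0;-0.1679 -0.1744 -0.0001 0;-0.2015 -0.2092 -0.0001 0;-0.2351 -0.2441 -0.0001 0;-0.2687 -0.2790 -0.0001 0;-0.3023 -0.3138 -0.0001 0;-0.3359 -0.3487 -0.0001 0;-0.3695 -0.3836 -0.0001 0;-0.4031 -0.4184 -0.0002 0;-0.4367 -0.4533 -0.0002 0;-0.4702 -0.4882 -0.0002 0;-0.5038 -0.5231 -0.0002 0
[368.77173724 -63.84128809 143.54397614]
```

>>> carry_out(
  steps="-0.034 -0.035 0 0;-0.067 -0.07 0 0;-0.101 -0.105 0 0;-0.134 -0.14 0 0;-0.168 -0.174 0 0;-0.202 -0.209 0 0;-0.235 -0.244 0 0;-0.269 -0.279 0 0;-0.302 -0.314 0 0;-0.336 -0.349 0 0;-0.37 -0.384 0 0;-0.403 -0.418 0 0;-0.437 -0.453 0 0;-0.47 -0.488 0 0;-0.504 -0.523 0 0;-0.504 -0.523 0 0;-0.504 -0.523 0 0",
  jaw=1,
  squeeze=60,
)

```text
t: 2.22
ee_pos: [497.6, -91.8, 303.2]
eef_rot: [-0.446, -3.107, 0.001]
ft_force: [1.0, 1.0, -0.2]
width: 85.5
```

```bash
python3 - <<'E'
from h import *; from rig import r
s=r.observe(); print({k:np.round(v,3) for k,v in s.items()})
print(rows([[498,-92,248]],s))
a=r.get_image("scene")["img"][100:270,140:340,::-1]
cv2.imwrite("pics/c2.png",cv2.resize(a,None,fx=3.5,fy=3.5,interpolation=cv2.INTER_CUBIC))
E
```

```text
{'t': np.float64(2.225), 'qpos': array([-3.410e-01,  1.810e-01, -1.280e-01,  1.263e+00, -1.000e-03,
       -5.500e-02]), 'qd': array([ 0.022, -0.018, -0.012,  0.001, -0.002, -0.   ]), 'joint_efforts': array([-7.9700e-01, -3.9665e+01,  3.0043e+01, -1.4700e-01, -4.2000e-02,
       -5.0000e-03]), 'ee_pos': array([497.6  , -91.814, 303.234]), 'eef_rot': array([-4.460e-01, -3.107e+00,  1.000e-03]), 'ft_force': array([ 0.978,  0.997, -0.227]), 'wrist_torque': array([ 0.012, -0.005,  0.011]), 'width': np.float64(85.489)}
-0.0006 0.0000 0.0552 0
```

View pics/c2.png

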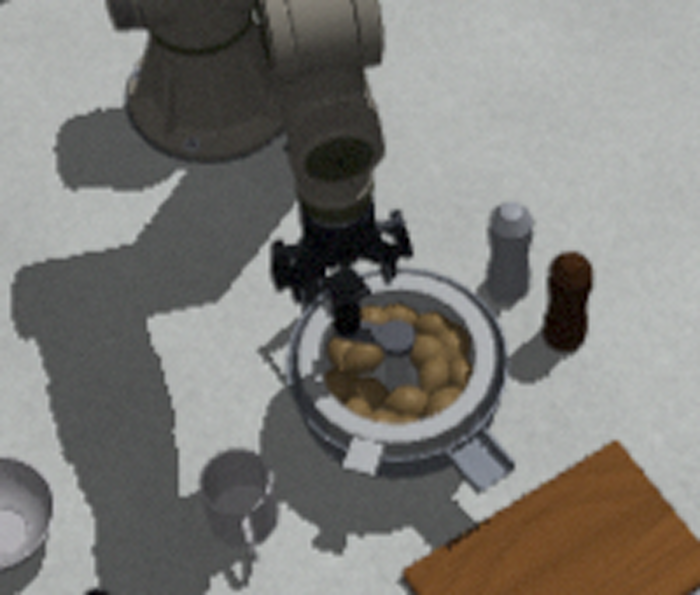

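>>> carry_out(
  steps="0 0 0.02 0;0 0 0.04 0;0 0 0.055 0;0 0 0.055 0;0 0 0.055 0",
)

```text
t: 2.9
ee_pos: [497.6, -91.1, 249.2]
eef_rot: [-0.444, -3.109, 0.002]
ft_force: [-0.0, -0.0, -0.7]
width: 85.4
```

>>> carry_out(
  steps="0 0 0 0;0 0 0 0;0 0 0 0;0 0 0 0;0 0 0 0;0 0 0 0",
  jaw=0,
  squeeze=60,
)

```text
t: 3.65
ee_pos: [497.7, -91.4, 249.7]
eef_rot: [-0.445, -3.11, 0.003]
ft_force: [-1.4, -1.8, 5.4]
width: 28.9
```

```bash
python3 - <<'E'
from h import *; from rig import r
s=r.observe(); print({k:np.round(v,3) for k,v in s.items()})
for n,(x0,y0) in {"top":(215,150),"scene":(180,150)}.items():
    a=r.get_image(n)["img"][y0:y0+110,x0:x0+150,::-1]
    cv2.imwrite(f"pics/g_{n}.png",a)
A=[cv2.resize(cv2.imread(f"pics/g_{n}.png"),None,fx=2.6,fy=2.6,interpolation=cv2.INTER_CUBIC) for n in("top","scene")]
cv2.imwrite("pics/g.png",np.hstack(A))
E
```

```text
{'t': np.float64(3.65), 'qpos': array([-0.339,  0.204, -0.233,  1.133, -0.002, -0.055]), 'qd': array([ 0.001,  0.001, -0.001,  0.002,  0.   , -0.   ]), 'joint_efforts': array([ 8.9300e-01, -3.8061e+01,  2.7243e+01, -4.9800e-01,  5.7300e-01,
        3.0000e-03]), 'ee_pos': array([497.704, -91.38 , 249.657]), 'eef_rot': array([-4.45e-01, -3.11e+00,  3.00e-03]), 'ft_force': array([-1.39 , -1.846,  5.419]), 'wrist_torque': array([-0.29 ,  0.333, -0.016]), 'width': np.float64(28.867)}
```

View pics/g.png

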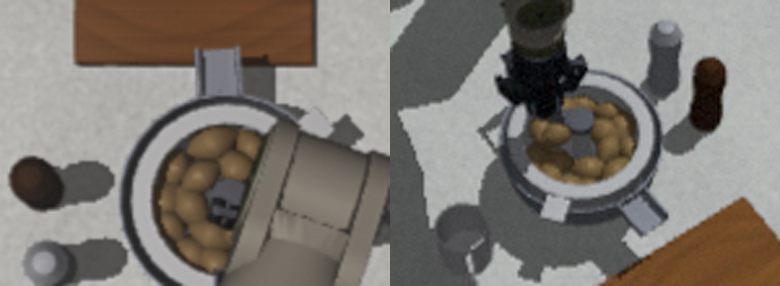

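```bash
cat >> h.py <<'E'
TH=np.linspace(-np.pi,np.pi,721)[:-1]
def ring(n,img):
    g=img.min(axis=2).astype(np.float32); out=np.zeros(len(TH))
    rr=np.arange(113,127,2.)
    uv=np.array([[proj(n,[AX[0]+q*np.cos(a),AX[1]+q*np.sin(a),127]) for q in rr] for a in TH],np.float32)
    return cv2.remap(g,uv[...,0],uv[...,1],cv2.INTER_LINEAR)
def lip(n,img):
    m=ring(n,img).mean(1)
    k=np.r_[-np.ones(16),np.ones(33),-np.ones(16)]  # tab is +-0.14 rad = 33 samples
    k[k>0]/=33; k[k<0]/=32
    s=np.real(np.fft.ifft(np.fft.fft(m)*np.conj(np.fft.fft(np.roll(np.r_[k,np.zeros(720-65)],-32)))))
    i=int(s.argmax()); a,b,c=s[i-1],s[i],s[(i+1)%720]; 
    s2=s.copy(); s2[[(i+j)%720 for j in range(-35,36)]]=-99
    return TH[i]+(.5*(a-c)/(a-2*b+c))*(TH[1]-TH[0]), s[i], s2.max()
E
python3 - <<'E'
from h import *; from rig import r
for n in("top","scene"): print(n,lip(n,cv2.imread(f"pics/{n}0.png")), lip(n,r.get_image(n)["img"]))
s=lambda n:[cv2.imread(f"pics/{n}0.png")]
E
```

```text
top (np.float64(-0.8577272258066284), np.float64(78.01651135876823), np.float64(7.422458981130228)) (np.float64(-0.7767302604896187), np.float64(20.015778683694293), np.float64(10.51705962152655))
scene (np.float64(-0.8573394949232052), np.float64(82.27843330363818), np.float64(55.39792502266484)) (np.float64(-0.8642437054151956), np.float64(85.36255100360903), np.float64(56.523146154928035))
```

```bash
cat > plan.py <<'E'
import sys,json,os
from h import *; from rig import r
def plan(rates,z=249.0):
    st=json.load(open("st.json")) if os.path.exists("st.json") else None
    s=r.observe(); d=s["ee_pos"][:2]-AX; m=np.arctan2(d[1],d[0])
    phi=st["phi"] if st else m
    m+=2*np.pi*round((phi-m)/(2*np.pi))
    print("t %.3f meas phi %.3f (cmd %.3f) rad %.1f z %.1f F %s"%(s["t"],m,phi,np.hypot(*d),s["ee_pos"][2],np.round(s["ft_force"],1)))
    ph=phi+np.cumsum(rates)/8
    json.dump({"phi":ph[-1]},open("st_next.json","w"))
    R=Ro.from_rotvec(s["eef_rot"]).as_matrix()
    P=np.c_[AX[0]+RAD*np.cos(ph),AX[1]+RAD*np.sin(ph),np.full(len(ph),z)]
    q=np.round((P-s["ee_pos"])@R*2)/2000
    print(";".join("%g %g %g 0"%tuple(v) for v in q))
E
python3 - <<'E'
from plan import *
plan([.2,.6,1,1.4,1.8,2.2,2.6,3,3.2]+[3.2]*5)
E
```

```text
t 3.850 meas phi -2.398 (cmd -2.398) rad 54.8 z 249.6 F [-1.9 -0.9  5.8]
-0.001 -0.001 0.0005 0;-0.0045 -0.003 0.0005 0;-0.011 -0.0055 0.0005 0;-0.0205 -0.0075 0.0005 0;-0.033 -0.008 0.0005 0;-0.0475 -0.0045 0.0005 0;-0.063 0.004 0.0005 0;-0.076 0.02 0.0005 0;-0.083 0.0405 0.0005 0;-0.081 0.0625 0.0005 0;-0.071 0.082 0.0005 0;-0.054 0.0955 0.0005 0;-0.033 0.1015 0.0005 0;-0.011 0.099 0.0005 0
```

>>> carry_out(
  steps="-0.001 -0.001 0.0005 0;-0.0045 -0.003 0.0005 0;-0.011 -0.0055 0.0005 0;-0.0205 -0.0075 0.0005 0;-0.033 -0.008 0.0005 0;-0.0475 -0.0045 0.0005 0;-0.063 0.004 0.0005 0;-0.076 0.02 0.0005 0;-0.083 0.0405 0.0005 0;-0.081 0.0625 0.0005 0;-0.071 0.082 0.0005 0;-0.054 0.0955 0.0005 0;-0.033 0.1015 0.0005 0;-0.011 0.099 0.0005 0",
)

```text
t: 5.6
ee_pos: [536.1, 0.3, 249.6]
eef_rot: [0.444, 3.108, -0.008]
ft_force: [1.0, -12.9, 6.3]
width: 28.2
```

```bash
cat >> plan.py <<'E'
def look(n="scene"):
    t=r.observe()["t"]; im=r.get_image(n)["img"]; a=lip(n,im); print(n,"t %.3f lip %.3f score %.0f/%.0f"%(t,*a))
    json.dump([t,float(a[0]),n],open("looks.jsonl","a")); open("looks.jsonl","a").write("\n"); return im
E
python3 - <<'E'
from plan import *
os.rename("st_next.json","st.json")
s=r.observe(); print(np.round(s["qd"],2),s["width"])
im=look(); cv2.imwrite("pics/s1.png",im[:,:,::-1]); look("top")
plan([3.2]*20)
E
```

```text
[-0.01 -0.33 -0.44 -0.13 -0.07  0.  ] 28.24232308663165
scene t 5.600 lip 0.388 score 87/69
top t 5.650 lip 1.582 score 16/12
t 5.700 meas phi 1.632 (cmd 1.602) rad 54.4 z 249.7 F [ 0.2 -4.9  4.4]
0.0175 -0.0095 0.0005 0;0.031 -0.027 0.001 0;0.0365 -0.048 0.001 0;0.0335 -0.07 0.001 0;0.022 -0.0885 0.001 0;0.0045 -0.1015 0.001 0;-0.017 -0.106 0.001 0;-0.0385 -0.1025 0.001 0;-0.057 -0.0905 0.001 0;-0.069 -0.0725 0.001 0;-0.0735 -0.051 0.001 0;-0.069 -0.0295 0.001 0;-0.0565 -0.0115 0.001 0;-0.038 0 0.0005 0;-0.0165 0.004 0.0005 0;0.0045 -0.001 0.0005 0;0.022 -0.014 0.0005 0;0.0335 -0.033 0.001 0;0.0365 -0.0545 0.001 0;0.031 -0.0755 0.001 0
```

>>> carry_out(
  steps="0.0175 -0.0095 0.0005 0;0.031 -0.027 0.001 0;0.0365 -0.048 0.001 0;0.0335 -0.07 0.001 0;0.022 -0.0885 0.001 0;0.0045 -0.1015 0.001 0;-0.017 -0.106 0.001 0;-0.0385 -0.1025 0.001 0;-0.057 -0.0905 0.001 0;-0.069 -0.0725 0.001 0;-0.0735 -0.051 0.001 0;-0.069 -0.0295 0.001 0;-0.0565 -0.0115 0.001 0;-0.038 0 0.0005 0;-0.0165 0.004 0.0005 0;0.0045 -0.001 0.0005 0;0.022 -0.014 0.0005 0;0.0335 -0.033 0.001 0;0.0365 -0.0545 0.001 0;0.031 -0.0755 0.001 0",
)

```text
t: 8.2
ee_pos: [484.3, -63.8, 249.7]
eef_rot: [0.443, 3.107, -0.006]
ft_force: [8.5, 0.8, -0.6]
width: 28.6
```

```bash
cat >> plan.py <<'E'
E
python3 - <<'E'
from plan import *
os.rename("st_next.json","st.json")
look(); look()
plan([3.2]*20)
E
```

```text
scene t 8.200 lip -0.545 score 83/63
scene t 8.250 lip -0.431 score 83/65
t 8.300 meas phi 9.625 (cmd 9.602) rad 54.3 z 249.6 F [ 3.  -0.6  5.4]
-0.0125 -0.0165 0.001 0;-0.0315 -0.027 0.001 0;-0.053 -0.0295 0.001 0;-0.074 -0.023 0.001 0;-0.091 -0.009 0.001 0;-0.101 0.0105 0.001 0;-0.1025 0.032 0.001 0;-0.0955 0.053 0.001 0;-0.081 0.069 0.0005 0;-0.0615 0.0785 0.0005 0;-0.0395 0.08 0.0005 0;-0.019 0.0725 0.0005 0;-0.003 0.0575 0.0005 0;0.0055 0.0375 0.0005 0;0.006 0.0155 0.0005 0;-0.002 -0.005 0.0005 0;-0.0175 -0.0205 0.001 0;-0.0375 -0.0285 0.001 0;-0.0595 -0.0285 0.001 0;-0.0795 -0.0195 0.001 0
```

```bash
cat > fit.py <<'E'
import numpy as np
from scipy.optimize import least_squares
def sim(seg,p,t0=3.85,th0=-.86,w0=0.,dt=.0025):
    f,k,J=p; T=[t0];A=[th0];W=[w0]; th,w,t=th0,w0,t0
    for dur,wc in seg:
        for _ in range(int(round(dur/dt))):
            tq=k*(wc-w)-.002*w
            if w<=1e-9 and abs(tq)<=f: w=0.
            else:
                wn=w+(tq-f*(1 if w>1e-9 or tq>0 else -1))/J*dt
                w=0. if wn*w<0 else wn
            th+=w*dt;t+=dt; T.append(t);A.append(th);W.append(w)
    return np.array(T),np.array(A),np.array(W)
def fit(seg,obs,full=False):
    o=np.array(obs); p0=np.array([.017,.018,.018])
    def res(q):
        p=p0*np.exp(q); T,A,W=sim(seg,p)
        return np.r_[(np.interp(o[:,0],T,A)-o[:,1])/.02, q/np.array([.7,.1,.15])]
    q=least_squares(res,[0,0,0]).x; p=p0*np.exp(q); T,A,W=sim(seg,p)
    print("f,k,J",np.round(p,5),"res",np.round(np.interp(o[:,0],T,A)-o[:,1],3),"w end",W[-1])
    return p
E
cat > data.py <<'E'
seg=[(.125,v) for v in [.2,.6,1,1.4,1.8,2.2,2.6,3,3.2]+[3.2]*5]+[(.1,0)]+[(2.5,3.2),(.1,0)]
P=2*np.pi if 0 else 6.283185307
obs=[(5.6,.388),(8.2,-.545+P),(8.25,-.431+P)]
E
python3 - <<'E'
from fit import *; from data import *
p=fit(seg,obs)
for wc in (3.2,3.3,3.4,3.5):
    T,A,W=sim(seg+[(2.5,wc),(.05,0)],p); i=T>8.2
    print(wc,W[i][0],W[i].min(),W[i].max(),W[-21],W[-1])
E
```

```text
f,k,J [0.01045 0.01834 0.01782] res [ 0.001  0.001 -0.001] w end 2.0140635899130004
3.2 2.320057410833568 2.0140635899130004 2.350975962701804 2.350975962701804 2.191892786921978
3.3 2.320057410833568 2.0140635899130004 2.435960834284104 2.435960834284104 2.2721583831825276
3.4 2.320057410833568 2.0140635899130004 2.520945705866402 2.520945705866402 2.352423979443075
3.5 2.320057410833568 2.0140635899130004 2.605930577448701 2.605930577448701 2.4326895757036247
```

```bash
python3 - <<'E'
from plan import *
plan([3.4]*20)
E
```

```text
t 8.300 meas phi 9.625 (cmd 9.602) rad 54.3 z 249.6 F [ 3.  -0.6  5.4]
-0.0135 -0.0175 0.001 0;-0.034 -0.028 0.001 0;-0.057 -0.029 0.001 0;-0.0785 -0.02 0.001 0;-0.095 -0.0035 0.001 0;-0.1025 0.0185 0.001 0;-0.1005 0.0415 0.001 0;-0.0895 0.062 0.0005 0;-0.0705 0.0755 0.0005 0;-0.048 0.0805 0.0005 0;-0.0255 0.0755 0.0005 0;-0.0065 0.0615 0.0005 0;0.0045 0.0415 0.0005 0;0.0065 0.0185 0.0005 0;-0.0015 -0.0035 0.0005 0;-0.0175 -0.0205 0.001 0;-0.039 -0.029 0.001 0;-0.062 -0.028 0.001 0;-0.083 -0.017 0.001 0;-0.097 0.001 0.001 0
```

>>> carry_out(
  steps="-0.0135 -0.0175 0.001 0;-0.034 -0.028 0.001 0;-0.057 -0.029 0.001 0;-0.0785 -0.02 0.001 0;-0.095 -0.0035 0.001 0;-0.1025 0.0185 0.001 0;-0.1005 0.0415 0.001 0;-0.0895 0.062 0.0005 0;-0.0705 0.0755 0.0005 0;-0.048 0.0805 0.0005 0;-0.0255 0.0755 0.0005 0;-0.0065 0.0615 0.0005 0;0.0045 0.0415 0.0005 0;0.0065 0.0185 0.0005 0;-0.0015 -0.0035 0.0005 0;-0.0175 -0.0205 0.001 0;-0.039 -0.029 0.001 0;-0.062 -0.028 0.001 0;-0.083 -0.017 0.001 0;-0.097 0.001 0.001 0",
)

```text
t: 10.8
ee_pos: [579.8, -91.9, 249.6]
eef_rot: [0.449, 3.105, -0.009]
ft_force: [-2.5, 3.1, 11.3]
width: 28.4
```

```bash
python3 - <<'E'
from plan import *
os.rename("st_next.json","st.json")
look()
plan([3.45]*20)
E
```

```text
scene t 10.800 lip -0.729 score 80/51
t 10.850 meas phi 18.164 (cmd 18.102) rad 56.0 z 249.7 F [3.6 1.4 6.4]
-0.0035 0.02 0.0005 0;0.001 0.0435 0.0005 0;0.0145 0.0625 0.0005 0;0.035 0.074 0.0005 0;0.0585 0.0765 0 0;0.0805 0.0685 -0 0;0.0975 0.052 -0 0;0.106 0.0305 -0 0;0.1045 0.007 -0 0;0.0935 -0.014 0 0;0.0745 -0.028 0.0005 0;0.0515 -0.033 0.0005 0;0.0285 -0.028 0.0005 0;0.01 -0.014 0.0005 0;-0.0015 0.007 0.0005 0;-0.003 0.0305 0.0005 0;0.0055 0.052 0.0005 0;0.0225 0.0685 0.0005 0;0.045 0.0765 0 0;0.0685 0.074 0 0
```

```bash
cat >> data.py <<'E'
seg+=[(2.5,3.4),(.05,0)]
obs+=[(10.8,-.729+2*P)]
E
python3 - <<'E'
from fit import *; from data import *
p=fit(seg,obs)
for wc in (3.3,3.4,3.45,3.5):
    T,A,W=sim(seg+[(5.0,wc)],p); i=T>10.75
    print(wc,W[i][0],W[i].min(),W[i].max(),W[-1])
E
```

```text
f,k,J [0.01111 0.01858 0.01734] res [ 0.011 -0.003 -0.006  0.003] w end 2.326624647065881
3.3 2.500424712933019 2.326624647065881 2.502131329318225 2.439422602112417
3.4 2.500424712933019 2.326624647065881 2.5294689283529737 2.5294689283529737
3.45 2.500424712933019 2.326624647065881 2.5744920914732505 2.5744920914732505
3.5 2.500424712933019 2.326624647065881 2.6195152545935265 2.6195152545935265
```

```bash
python3 - <<'E'
from plan import *
plan([3.4]*20)
E
```

```text
t 10.850 meas phi 18.164 (cmd 18.102) rad 56.0 z 249.7 F [3.6 1.4 6.4]
-0.0035 0.02 0.0005 0;0.0005 0.0425 0.0005 0;0.0135 0.062 0.0005 0;0.0335 0.074 0.0005 0;0.0565 0.0765 0 0;0.0785 0.0695 -0 0;0.096 0.054 -0 0;0.1055 0.033 -0 0;0.105 0.01 -0 0;0.0955 -0.0115 0 0;0.078 -0.0265 0 0;0.0555 -0.033 0.0005 0;0.0325 -0.03 0.0005 0;0.013 -0.0175 0.0005 0;0.0005 0.002 0.0005 0;-0.0035 0.025 0.0005 0;0.003 0.047 0.0005 0;0.0175 0.065 0.0005 0;0.0385 0.075 0 0;0.0615 0.076 0 0
```

>>> carry_out(
  steps="-0.0035 0.02 0.0005 0;0.0005 0.0425 0.0005 0;0.0135 0.062 0.0005 0;0.0335 0.074 0.0005 0;0.0565 0.0765 0 0;0.0785 0.0695 0 0;0.096 0.054 0 0;0.1055 0.033 0 0;0.105 0.01 0 0;0.0955 -0.0115 0 0;0.078 -0.0265 0 0;0.0555 -0.033 0.0005 0;0.0325 -0.03 0.0005 0;0.013 -0.0175 0.0005 0;0.0005 0.002 0.0005 0;-0.0035 0.025 0.0005 0;0.003 0.047 0.0005 0;0.0175 0.065 0.0005 0;0.0385 0.075 0 0;0.0615 0.076 0 0",
)

```text
t: 13.35
ee_pos: [543.9, 0.3, 249.6]
eef_rot: [0.445, 3.103, -0.011]
ft_force: [-1.7, -12.4, 8.7]
width: 28.6
```

```bash
python3 - <<'E'
from plan import *
os.rename("st_next.json","st.json")
look()
plan([3.4]*20)
E
```

```text
scene t 13.350 lip 2.836 score 61/31
t 13.400 meas phi 26.647 (cmd 26.602) rad 54.8 z 249.6 F [-5.1 -5.8  8.8]
0.019 -0.008 0.0005 0;0.035 -0.025 0.0005 0;0.042 -0.047 0.0005 0;0.04 -0.0705 0.001 0;0.0285 -0.0905 0.001 0;0.0095 -0.104 0.0015 0;-0.0135 -0.1085 0.0015 0;-0.036 -0.103 0.0015 0;-0.0545 -0.089 0.0015 0;-0.0655 -0.0685 0.0015 0;-0.067 -0.0455 0.0015 0;-0.0585 -0.0235 0.001 0;-0.0425 -0.007 0.001 0;-0.0205 0.001 0.0005 0;0.0025 -0.0005 0.0005 0;0.023 -0.0115 0.0005 0;0.037 -0.0295 0.0005 0;0.0425 -0.052 0.001 0;0.038 -0.075 0.001 0;0.0245 -0.094 0.001 0
```

```bash
python3 - <<'E'
from plan import *
im=look(); a=im[150:260,180:330,::-1]
cv2.imwrite("pics/c3.png",cv2.resize(a,None,fx=4.5,fy=4.5,interpolation=cv2.INTER_CUBIC))
print(r.observe()["t"])
E
```

```text
scene t 13.400 lip 2.860 score 67/58
13.45
```

View pics/c3.png

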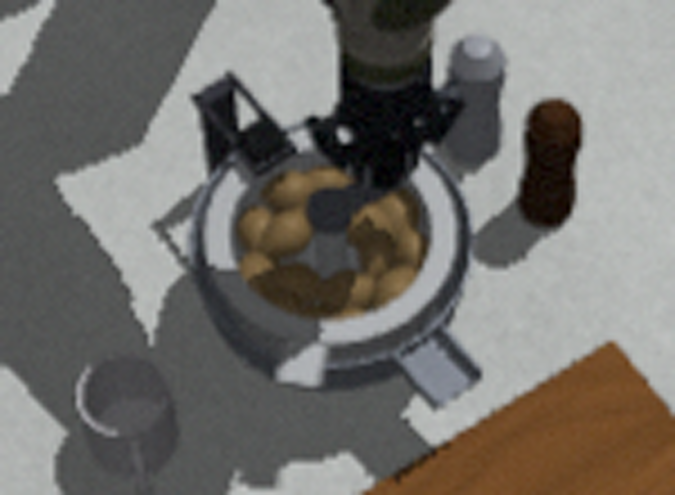

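```bash
sed -i 's/(13.35.*//' data.py; cat >> data.py <<'E'
seg+=[(2.5,3.4),(.1,0)]
E
python3 - <<'E'
from plan import *; from fit import *; from data import *
x=back("scene",(303/4.5+179.6,366/4.5+149.6),127)[:2]-AX; a=np.arctan2(x[1],x[0]); print(np.hypot(*x),a)
p=fit(seg,obs); T,A,W=sim(seg,p); print("pred 13.4",np.interp(13.4,T,A)-6*np.pi, W[-1])
p=fit(seg,obs+[(13.4,a+3*P)])
for wc in (3.4,3.45):
    T,A,W=sim(seg+[(1,wc)]*6,p); print(wc,W[-2400::400],W[-1])
plan([3.4]*20)
E
```

```text
134.07559391846766 -0.7493151407040842
f,k,J [0.01111 0.01858 0.01734] res [ 0.011 -0.003 -0.006  0.003] w end 2.176741827478137
pred 13.4 -0.6043151798957389 2.176741827478137
f,k,J [0.0118  0.01873 0.01652] res [ 0.032  0.005  0.001 -0.047  0.027] w end 2.131937025663018
3.4 [2.13310125 2.39771857 2.47297576 2.49437891 2.50046596 2.50219712] 2.502688847868196
3.45 [2.13324303 2.43008768 2.51451033 2.53852013 2.54534852 2.54729052] 2.547842128647223
t 13.450 meas phi 26.626 (cmd 26.602) rad 54.7 z 249.6 F [-0.5 -5.3  5.8]
0.02 -0.0085 0.0005 0;0.036 -0.0255 0.0005 0;0.0435 -0.0475 0.0005 0;0.041 -0.0705 0.001 0;0.0295 -0.0905 0.001 0;0.0105 -0.104 0.0015 0;-0.012 -0.1085 0.0015 0;-0.035 -0.1035 0.0015 0;-0.053 -0.089 0.0015 0;-0.064 -0.0685 0.0015 0;-0.0655 -0.0455 0.0015 0;-0.0575 -0.024 0.001 0;-0.041 -0.0075 0.001 0;-0.0195 0.001 0.0005 0;0.0035 -0.0005 0.0005 0;0.024 -0.0115 0.0005 0;0.0385 -0.03 0.0005 0;0.044 -0.0525 0.0005 0;0.0395 -0.075 0.001 0;0.026 -0.094 0.001 0
```

```bash
python3 - <<'E'
from plan import *
plan([3.45]*20)
E
```

```text
t 13.450 meas phi 26.626 (cmd 26.602) rad 54.7 z 249.6 F [-0.5 -5.3  5.8]
0.0205 -0.0085 0.0005 0;0.0365 -0.026 0.0005 0;0.0435 -0.0485 0.0005 0;0.0405 -0.072 0.001 0;0.0285 -0.092 0.001 0;0.0085 -0.105 0.0015 0;-0.0145 -0.1085 0.0015 0;-0.037 -0.102 0.0015 0;-0.055 -0.0865 0.0015 0;-0.065 -0.0655 0.0015 0;-0.065 -0.042 0.0015 0;-0.055 -0.0205 0.001 0;-0.0375 -0.005 0.001 0;-0.0145 0.0015 0.0005 0;0.0085 -0.0025 0.0005 0;0.028 -0.0155 0.0005 0;0.0405 -0.0355 0.0005 0;0.0435 -0.0585 0.001 0;0.0365 -0.081 0.001 0;0.0205 -0.0985 0.001 0
```

>>> carry_out(
  steps="0.0205 -0.0085 0.0005 0;0.0365 -0.026 0.0005 0;0.0435 -0.0485 0.0005 0;0.0405 -0.072 0.001 0;0.0285 -0.092 0.001 0;0.0085 -0.105 0.0015 0;-0.0145 -0.1085 0.0015 0;-0.037 -0.102 0.0015 0;-0.055 -0.0865 0.0015 0;-0.065 -0.0655 0.0015 0;-0.065 -0.042 0.0015 0;-0.055 -0.0205 0.001 0;-0.0375 -0.005 0.001 0;-0.0145 0.0015 0.0005 0;0.0085 -0.0025 0.0005 0;0.028 -0.0155 0.0005 0;0.0405 -0.0355 0.0005 0;0.0435 -0.0585 0.001 0;0.0365 -0.081 0.001 0;0.0205 -0.0985 0.001 0",
)

```text
t: 15.95
ee_pos: [495.2, -88.8, 249.7]
eef_rot: [0.445, 3.105, -0.01]
ft_force: [6.3, 4.7, 4.1]
width: 28.9
```

```bash
python3 - <<'E'
from plan import *; from fit import *; from data import *
os.rename("st_next.json","st.json")
T,A,W=sim(seg+[(2.5,3.45)],[.0118,.01873,.01652]); print("pred",(A[-1]+np.pi)%(2*np.pi)-np.pi)
im=look(); cv2.imwrite("pics/s4.png",im[:,:,::-1])
plan([3.45]*20)
E
```

```text
pred -0.8432254978209279
scene t 15.950 lip -0.950 score 80/61
t 16.000 meas phi 35.298 (cmd 35.227) rad 54.7 z 249.7 F [ 1.2 -5.5  6.7]
-0.0185 -0.007 0.001 0;-0.042 -0.0065 0.001 0;-0.063 0.004 0.001 0;-0.0775 0.0225 0.001 0;-0.0835 0.045 0.001 0;-0.079 0.0685 0.001 0;-0.0655 0.0875 0.0005 0;-0.045 0.0995 0.0005 0;-0.0215 0.1015 0 0;0.0005 0.0935 0 0;0.0175 0.077 -0 0;0.026 0.055 0 0;0.0245 0.0315 0 0;0.0135 0.011 0.0005 0;-0.0055 -0.003 0.0005 0;-0.0285 -0.008 0.001 0;-0.0515 -0.003 0.001 0;-0.07 0.011 0.001 0;-0.0815 0.032 0.001 0;-0.0825 0.0555 0.001 0
```

```bash
cat >> data.py <<'E'
obs+=[(13.4,-.749+3*P),(15.95,-.95+4*P)]
seg+=[(2.5,3.45),(.05,0)]
E
python3 - <<'E'
from fit import *; from data import *
p=fit(seg,obs)
# late-only fit: start at 10.8 state
T,A,W=sim(seg,p)
for wc in (3.45,3.5,3.55):
    T,A,W=sim(seg+[(1,wc)]*5,p); print(wc,W[-2000::400],W[-1])
i=int(np.searchsorted(T,10.8)); w0=2.44
late=[(.05,0),(2.5,3.4),(.1,0),(2.5,3.45)]
def res(q):
    t,a,w=sim(late,[q[0],.0186,.0172],10.8,11.837,q[1]); return [np.interp(13.4,t,a)-18.10,np.interp(15.95,t,a)-24.183,(q[1]-2.45)*.2]
q=least_squares(res,[.012,2.45],x_scale=[.003,.1]); print(q.x,q.fun)
E
```

```text
f,k,J [0.01216 0.01886 0.01613] res [ 0.045  0.016  0.011 -0.062 -0.018  0.035] w end 2.3249509773656505
3.45 [2.3256344  2.47862138 2.52049554 2.53195695 2.53509406] 2.535951671680018
3.5 [2.32578059 2.51149433 2.56232616 2.57623938 2.58004757] 2.581088641604489
3.55 [2.32592679 2.54436728 2.60415678 2.6205218  2.62500108] 2.6262256115289584
[0.01233208 2.45665549] [-0.00059343  0.0002479   0.0013311 ]
```

>>> carry_out(
  steps="-0.0185 -0.007 0.001 0;-0.042 -0.0065 0.001 0;-0.063 0.004 0.001 0;-0.0775 0.0225 0.001 0;-0.0835 0.045 0.001 0;-0.079 0.0685 0.001 0;-0.0655 0.0875 0.0005 0;-0.045 0.0995 0.0005 0;-0.0215 0.1015 0 0;0.0005 0.0935 0 0;0.0175 0.077 0 0;0.026 0.055 0 0;0.0245 0.0315 0 0;0.0135 0.011 0.0005 0;-0.0055 -0.003 0.0005 0;-0.0285 -0.008 0.001 0;-0.0515 -0.003 0.001 0;-0.07 0.011 0.001 0;-0.0815 0.032 0.001 0;-0.0825 0.0555 0.001 0",
)

```text
t: 18.5
ee_pos: [593.6, -60.8, 249.5]
eef_rot: [0.448, 3.101, -0.013]
ft_force: [-8.3, -0.3, 15.4]
width: 29.0
```

```bash
python3 - <<'E'
from plan import *
os.rename("st_next.json","st.json")
plan([3.45]*20)
E
```

```text
t 18.500 meas phi 43.866 (cmd 43.852) rad 55.9 z 249.5 F [-8.3 -0.3 15.4]
0.0095 0.021 0.0005 0;0.0265 0.0375 0 0;0.0485 0.045 -0 0;0.072 0.043 -0.0005 0;0.0925 0.031 -0.0005 0;0.106 0.012 -0.0005 0;0.11 -0.0115 -0.0005 0;0.1045 -0.034 -0 0;0.0895 -0.0525 0 0;0.0685 -0.063 0.0005 0;0.045 -0.0635 0.0005 0;0.023 -0.0545 0.0005 0;0.0075 -0.037 0.0005 0;0.0005 -0.0145 0.0005 0;0.0035 0.009 0.0005 0;0.016 0.029 0 0;0.0355 0.042 -0 0;0.0585 0.0455 -0.0005 0;0.0815 0.039 -0.0005 0;0.099 0.0235 -0.0005 0
```

>>> carry_out(
  steps="0.0095 0.021 0.0005 0;0.0265 0.0375 0 0;0.0485 0.045 0 0;0.072 0.043 -0.0005 0;0.0925 0.031 -0.0005 0;0.106 0.012 -0.0005 0;0.11 -0.0115 -0.0005 0;0.1045 -0.034 0 0;0.0895 -0.0525 0 0;0.0685 -0.063 0.0005 0;0.045 -0.0635 0.0005 0;0.023 -0.0545 0.0005 0;0.0075 -0.037 0.0005 0;0.0005 -0.0145 0.0005 0;0.0035 0.009 0.0005 0;0.016 0.029 0 0;0.0355 0.042 0 0;0.0585 0.0455 -0.0005 0;0.0815 0.039 -0.0005 0;0.099 0.0235 -0.0005 0",
)

```text
t: 21.0
ee_pos: [505.8, -10.0, 249.6]
eef_rot: [0.446, 3.1, -0.015]
ft_force: [5.4, -8.0, 4.6]
width: 28.6
```

```bash
cat >> data.py <<'E'
seg+=[(5.0,3.45),(.05,0)]
E
python3 - <<'E'
from plan import *; from fit import *; from data import *
os.rename("st_next.json","st.json")
T,A,W=sim(seg,[.01233,.0186,.0172]); w=lambda a:(a+np.pi)%(2*np.pi)-np.pi
print("pred",w(np.interp(21,T,A)),W[-1])
im=look(); cv2.imwrite("pics/s5.png",im[:,:,::-1])
m=ring("scene",im).mean(1); print(np.round(m[::16]).astype(int), np.round(TH[::16],2)[:3])
plan([3.45]*12)
E
```

```text
pred -1.311915367150359 2.3347076262158017
scene t 21.000 lip -0.933 score 85/70
[ 22  15  57  60 123  92  88 106  91  50  46  47  48  52  57 154 164 103
  68  70  66  68  65  63  72  61  61  69  72  64  97 103 114  83  87 119
 147 145  12  33  11   8 103  16  45] [-3.14 -3.   -2.86]
t 21.050 meas phi 52.508 (cmd 52.477) rad 54.6 z 249.6 F [-1.7 -4.6  6.2]
0.009 -0.02 0.0005 0;0.009 -0.0435 0.001 0;-0.001 -0.0645 0.0015 0;-0.019 -0.08 0.0015 0;-0.0415 -0.0865 0.002 0;-0.065 -0.0825 0.002 0;-0.0845 -0.0695 0.002 0;-0.0965 -0.0495 0.002 0;-0.0995 -0.026 0.002 0;-0.092 -0.0035 0.0015 0;-0.0765 0.0135 0.0015 0;-0.0545 0.0225 0.001 0
```

```bash
python3 - <<'E'
from plan import *; from fit import *; from data import *
late=[(.05,0),(5.0,3.45)]
def res(q):
    t,a,w=sim(late,[q[0],.0186,.0172],15.95,24.183,q[1]); return [a[-1]-36.766,(q[1]-2.46)*.3]
q=least_squares(res,[.012,2.45],x_scale=[.003,.1]).x; print(q)
for n in (12,):
    T,A,W=sim(late+[(.05,0),(n/8,3.45)]+[(.125,v) for v in (3.1,2.7,2.3,1.9)]+[(.5,1.8)],[q[0],.0186,.0172],15.95,24.183,q[1]); print((A[-1]-.065)%(2*np.pi),W[-1])
plan([3.45]*12+[3.1,2.7,2.3,1.9]+[1.8]*4)
E
```

```text
[0.0119543 2.46     ]
4.893016815814775 1.62466698562166
t 21.050 meas phi 52.508 (cmd 52.477) rad 54.6 z 249.6 F [-1.7 -4.6  6.2]
0.009 -0.02 0.0005 0;0.009 -0.0435 0.001 0;-0.001 -0.0645 0.0015 0;-0.019 -0.08 0.0015 0;-0.0415 -0.0865 0.002 0;-0.065 -0.0825 0.002 0;-0.0845 -0.0695 0.002 0;-0.0965 -0.0495 0.002 0;-0.0995 -0.026 0.002 0;-0.092 -0.0035 0.0015 0;-0.0765 0.0135 0.0015 0;-0.0545 0.0225 0.001 0;-0.0335 0.0225 0.0005 0;-0.016 0.0155 0.0005 0;-0.004 0.0055 0.0005 0;0.0035 -0.005 0.0005 0;0.008 -0.0165 0.0005 0;0.01 -0.0285 0.001 0;0.0095 -0.041 0.001 0;0.006 -0.053 0.001 0
```

>>> carry_out(
  steps="0.009 -0.02 0.0005 0;0.009 -0.0435 0.001 0;-0.001 -0.0645 0.0015 0;-0.019 -0.08 0.0015 0;-0.0415 -0.0865 0.002 0;-0.065 -0.0825 0.002 0;-0.0845 -0.0695 0.002 0;-0.0965 -0.0495 0.002 0;-0.0995 -0.026 0.002 0;-0.092 -0.0035 0.0015 0;-0.0765 0.0135 0.0015 0;-0.0545 0.0225 0.001 0;-0.0335 0.0225 0.0005 0;-0.016 0.0155 0.0005 0;-0.004 0.0055 0.0005 0;0.0035 -0.005 0.0005 0;0.008 -0.0165 0.0005 0;0.01 -0.0285 0.001 0;0.0095 -0.041 0.001 0;0.006 -0.053 0.001 0",
)

```text
t: 23.55
ee_pos: [483.8, -60.6, 249.6]
eef_rot: [0.447, 3.1, -0.018]
ft_force: [2.6, 0.2, 5.8]
width: 28.7
```

```bash
python3 - <<'E'
from plan import *; from fit import *
os.rename("st_next.json","st.json")
im=look(); cv2.imwrite("pics/s6.png",im[:,:,::-1])
a=json.loads(open("looks.jsonl").read().split("\n")[-2])[1]
for v in ([0]*14,[.8,.4]+[0]*12,[1.2,.8,.4]+[0]*12,[1.5,1.2,.8,.4]+[0]*12,[1.8,1.6,1.2,.8,.4]+[0]*12):
    T,A,W=sim([(.05,0)]+[(.125,x) for x in v],[.01195,.0186,.0172],0,a,1.62); print(v[:5],A[-1]-.065,T[W>0][-1],W[-1])
plan([.8,.4]+[0]*10)
E
```

```text
scene t 23.550 lip -1.326 score 87/64
[0, 0, 0, 0, 0] -0.687455737993909 1.1099999999999874 0.0
[0.8, 0.4, 0, 0, 0] -0.5933182468374338 1.182499999999986 0.0
[1.2, 0.8, 0.4, 0, 0] -0.49995923454914754 1.2549999999999844 0.0
[1.5, 1.2, 0.8, 0.4, 0] -0.38313592613259967 1.3449999999999824 0.0
[1.8, 1.6, 1.2, 0.8, 0.4] -0.23274265188233612 1.45499999999998 0.0
t 23.600 meas phi 59.831 (cmd 59.802) rad 54.4 z 249.6 F [-1.5 -2.   9.1]
-0.001 -0.0035 0.0005 0;-0.0025 -0.006 0.0005 0;-0.0025 -0.006 0.0005 0;-0.0025 -0.006 0.0005 0;-0.0025 -0.006 0.0005 0;-0.0025 -0.006 0.0005 0;-0.0025 -0.006 0.0005 0;-0.0025 -0.006 0.0005 0;-0.0025 -0.006 0.0005 0;-0.0025 -0.006 0.0005 0;-0.0025 -0.006 0.0005 0;-0.0025 -0.006 0.0005 0
```

```bash
python3 - <<'E'
from plan import *; from fit import *
for v in ([1.8,1.8,1.5,1.2,.8,.4]+[0]*12,[1.8,1.8,1.7,1.4,1,.6,.3]+[0]*12,):
  for f in (.011,.012,.013):
    T,A,W=sim([(.05,0)]+[(.125,x) for x in v],[f,.0186,.0172],0,-1.326,1.62); print(v[:7],f,A[-1]-.065,T[W>0][-1],W[-1])
plan([1.8,1.8,1.7,1.4,1,.6,.3]+[0]*9)
E
```

```text
[1.8, 1.8, 1.5, 1.2, 0.8, 0.4, 0] 0.011 -0.06015063499786728 1.6174999999999766 0.0
[1.8, 1.8, 1.5, 1.2, 0.8, 0.4, 0] 0.012 -0.10275304431817484 1.554999999999978 0.0
[1.8, 1.8, 1.5, 1.2, 0.8, 0.4, 0] 0.013 -0.14294101304271464 1.4999999999999791 0.0
[1.8, 1.8, 1.7, 1.4, 1, 0.6, 0.3] 0.011 0.026494834840782897 1.6874999999999751 0.0
[1.8, 1.8, 1.7, 1.4, 1, 0.6, 0.3] 0.012 -0.01901146163106244 1.6249999999999765 0.0
[1.8, 1.8, 1.7, 1.4, 1, 0.6, 0.3] 0.013 -0.062032403628661956 1.5674999999999777 0.0
t 23.600 meas phi 59.831 (cmd 59.802) rad 54.4 z 249.6 F [-1.5 -2.   9.1]
-0.005 -0.0095 0.001 0;-0.013 -0.0185 0.001 0;-0.0225 -0.0255 0.001 0;-0.0315 -0.0295 0.0015 0;-0.038 -0.031 0.0015 0;-0.042 -0.032 0.0015 0;-0.044 -0.032 0.0015 0;-0.044 -0.032 0.0015 0;-0.044 -0.032 0.0015 0;-0.044 -0.032 0.0015 0;-0.044 -0.032 0.0015 0;-0.044 -0.032 0.0015 0;-0.044 -0.032 0.0015 0;-0.044 -0.032 0.0015 0;-0.044 -0.032 0.0015 0;-0.044 -0.032 0.0015 0
```

Second profile.

>>> carry_out(
  steps="-0.005 -0.0095 0.001 0;-0.013 -0.0185 0.001 0;-0.0225 -0.0255 0.001 0;-0.0315 -0.0295 0.0015 0;-0.038 -0.031 0.0015 0;-0.042 -0.032 0.0015 0;-0.044 -0.032 0.0015 0;-0.044 -0.032 0.0015 0;-0.044 -0.032 0.0015 0;-0.044 -0.032 0.0015 0;-0.044 -0.032 0.0015 0;-0.044 -0.032 0.0015 0;-0.044 -0.032 0.0015 0;-0.044 -0.032 0.0015 0;-0.044 -0.032 0.0015 0;-0.044 -0.032 0.0015 0",
)

```text
t: 25.6
ee_pos: [518.0, -105.3, 249.6]
eef_rot: [0.449, 3.099, -0.021]
ft_force: [-1.0, -2.0, 9.4]
width: 28.5
```

```bash
python3 - <<'E'
from plan import *
os.rename("st_next.json","st.json")
im=look(); look(); tp=r.get_image("top")["img"]; print(lip("top",tp))
A=[cv2.resize(x[y0:y0+110,x0:x0+110,::-1],None,fx=3.6,fy=3.6,interpolation=cv2.INTER_CUBIC) for x,x0,y0 in((tp,250,160),(im,200,160))]
cv2.imwrite("pics/e.png",np.hstack(A))
E
```

```text
scene t 25.600 lip 0.065 score 91/59
scene t 25.650 lip 0.064 score 91/59
(np.float64(0.08497931565872414), np.float64(85.01656039560623), np.float64(9.998476502438292))
```

View pics/e.png

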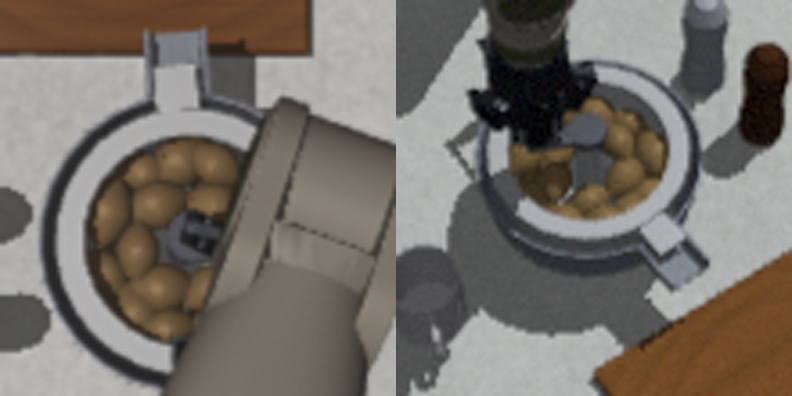

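>>> carry_out(
  steps="0 0 0 0;0 0 0 0;0 0 0 0;0 0 0 0;0 0 0 0;0 0 0 0;0 0 0 0;0 0 0 0",
  jaw=1,
)

```text
t: 26.75
ee_pos: [518.1, -105.4, 249.7]
eef_rot: [0.449, 3.099, -0.021]
ft_force: [-1.4, 0.4, -0.2]
width: 85.5
```

>>> carry_out(
  steps="0 0 -0.01 0;0 0 -0.03 0;0 0 -0.06 0;0 0 -0.09 0;0 0 -0.12 0;0 0 -0.12 0;0 0 -0.12 0;0 0 -0.12 0;0 0 -0.12 0;0 0 -0.12 0",
)

```text
t: 28.0
ee_pos: [516.9, -103.5, 369.1]
eef_rot: [0.449, 3.1, -0.021]
ft_force: [0.0, 1.0, 0.1]
width: 85.0
```

```bash
python3 - <<'E'
from plan import *
s=r.observe(); print(np.round(s["ee_pos"],1),np.round(s["ft_force"],1),s["width"],np.abs(s["qd"]).max())
im=look(); look(); tp=r.get_image("top")["img"]; print(lip("top",tp))
A=[cv2.resize(x[y0:y0+130,x0:x0+180,::-1],None,fx=2.2,fy=2.2,interpolation=cv2.INTER_CUBIC) for x,x0,y0 in((tp,215,160),(im,180,140))]
cv2.imwrite("pics/f.png",np.hstack(A))
E
```

```text
[ 516.9 -103.5  369.1] [0.  1.  0.1] 85.04316224914939 0.005312458329135114
scene t 28.000 lip 0.064 score 91/79
scene t 28.050 lip 0.064 score 91/78
(np.float64(0.08510271543088094), np.float64(85.444167024533), np.float64(33.77036634160686))
```

View pics/f.png

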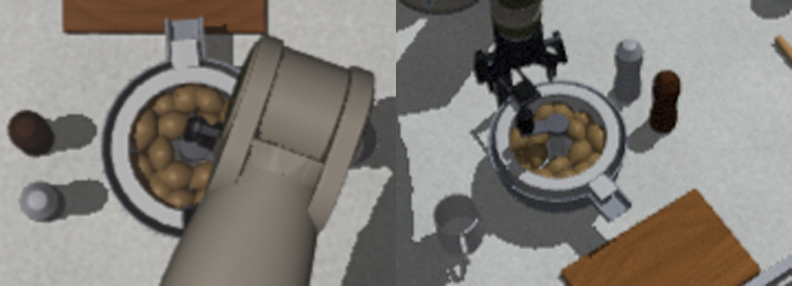

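```bash
python3 -c "
from rig import r
print(r.hand_in())"
```

```text
the job is handed in; nothing more can be done
None
```

I took the crank by its knob, spun the basket up, held it at speed, stopped it with the lip over the spout and let go. The job was handed in at about 28 s. No verdict is reported, so success rests on my own checks.

**Speed:** From about 16 to 22.5 s the basket held the band. Camera angles of the lip from 16 to 21 s average 2.49 rad/s (about 23.8 turns a minute). I had no direct speed reading; the dip to about 2.3 rad/s during camera pauses and the steady 2.5 rad/s come from a fitted drag model. An earlier stretch was broken near 13.4 s, when an extra picture probably dropped the basket just below the lower limit. I counted only the time after that.

**Stop:** In the "scene" camera the lip stands at 0.064 rad, against the spout's measured 0.065 rad; the "top" camera reads 0.085. That puts it within about 3 mm, where 16 mm is allowed. Pictures 0.05 s apart, and again after letting go, show no movement.

**Release:** The gripper is open and raised 120 mm, with almost no force on the tool. The mills beside the spinner and the mug look unmoved; I did not measure the drag block or the other kitchen things again.

**Disagreement:** One lip reading, at 13.35–13.40 s, came out wrong because the arm's shadow lay on the lip. I read that angle by hand from the picture instead.

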